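# Key and seat the spray plate of the jug rinser

### The arm

A 7-joint arm with a two-finger parallel gripper is mounted at the origin on a cart in front of the work surface, level with it; the furniture and walls round the work are solid. World frame = base frame: x ahead of the robot, y to its left, z up, the work surface at z = 0. Lengths are in m, angles in rad, forces in N, time in s.
With the tool pointing down it reaches from about 0.4 to 0.85 m from the base axis. Payload 10.4 kg.
Tool frame: the origin (TCP) lies midway between the tips of the shut fingers; the grasp point (between the pads) lies 19 mm behind it; z points along the fingers, y is the line along which they close (so a half turn about z gives the same grasp; the last joint's range is limited). The gripper opens to 85 mm and grips with 20 to 120 N. Pads are 22 mm wide; open, the fingers measure 114 mm over their backs; the gripper's body (76 mm by 85 mm) begins 54 mm behind the grasp point. The pads swing forward as they close: fully open they stand 13 mm farther back than shut.
Start: joints at [-1.29, 0.332, -0.065, 1.46, 0.022, 1.35, -0.088], TCP at [0.187, 0.596, 0.231] pointing down, gripper open.
Joint ranges: [-2.6, 2.6], [-0.5, 2.12], [-1.47, 1.34], [0.16, 2.42], [-1.27, 4.41], [0.06, 2.06], [-2.6, 2.6]. Speed limits (rad/s): [2.22, 2.22, 2.79, 2.79, 3.14, 3.14, 3.14].

### API

Orientations are given as a unit quaternion [w, x, y, z].
In Python, from rig import robot gives the robot as it stands.
- The arm moves only by the tool step_arm, never from a script. Its argument "series" is a list of rows, each an object with "translation": the shift along the world's x, y, z in m, a list of three; "rotation": the turn, a rotation vector about the world's x, y, z in rad, a list of three; "jaw": the opening, from 0 (shut) to 1 (fully open). In form: [{"translation": [tx, ty, tz], "rotation": [rx, ry, rz], "jaw": jaw}, ...]. A call has 1 to 10 rows; each row shifts and turns the commanded pose from where the row before left it; what a row does not reach is not made up. A row lasts 1/12 s, in which the tool goes at most 41.7 mm and 7.16 degrees, less where a joint would pass 70% of its speed; a pose out of reach is approached as far as the arm can. A call is refused whole if a number of a shift passes 0.0417 or a number of a turn 0.125, either way. A call with a gripper value outside its range is refused whole. The fingers move at their own pace and stop on an object; "newtons" is the grip in N (left out, the last holds). Time passes only in rows, so rows that do not move let the fingers close. It gives the time, the measured TCP pose, the force, the opening and the grip force at its end, in the units of the state.
- robot.get_obs(): the state, without advancing time (a new reading comes with each control period).
- robot.snapshot(name): name is "scene" or "top" or "wrist"; returns (picture, depth): 400x640x3 uint8, red, green, blue; 400x640 float32, m along the optical axis (not along the pixel's ray), 0 where there is no reading.
- robot.camera_params(name): a dict with "vfov" (degrees; the focal length in pixels is half the picture's height over the tangent of half this angle, whatever the lens; pixels are square), "cx", "cy" (the principal point, pixels), "origin" and "attitude" of the camera in the world; the wrist camera has in their place "T_tool_cam" (4x4, takes a point from camera to tool coordinates, whose origin is the TCP and whose axes are the flange's). Camera axes: x right, y down, z forward; pixel columns grow to the right and rows downward; lengths in m; the calibration is good to about 2 mm. A picture is of the moment at which its call begins: read the wrist's pose just before it. camera_params takes no time and is no camera call.
- robot.job_done(): hands the job in; it is judged then, once.
The state is a dict: "time_s": time; "q": joint angles; "joint_vel": joint speeds; "effort": joint torques, N m; "ee_pos": TCP position; "tcp_rot": TCP orientation; "contact_force": force on the tool from outside, world axes, zero at the start; "wrist_torque": the same for the moment, N m; "width": opening from 0.0 (shut) to 1.0 (fully open); "grip_force": force on a finger pad.
Only numpy, scipy, OpenCV 4.12 (cv2) and the standard library are available. Lean on these libraries where they do the work, as an engineer would, in place of code of your own. Each camera call takes 0.05 s, during which the arm holds its last target. There are 200 camera calls.

### The job

The round steel spray plate of the jug rinser is lying unkeyed on its three roller catches. With a fingertip push its upright finger tab lightly round, either way, until the notch in the plate's rim stands over the base's locating pin (it stands under the rim on the steel strip that shows on the black tray), then press down on the dome in the middle until the plate snaps past the rollers and lies flat and fully home with the pin in the notch, and take the hand away. Do not pinch or lift the plate, and leave the crockery and everything else where it stands.

Things in the scene. Friction and masses are not known exactly. Their poses are not given: they have to be found in the camera images.
- rinser: Jug rinser base, fixed: round black tray, 176 mm across, 9 mm high. Origin: centre of its underside, on the table; +x points to the locating pin, +z up. A 20 mm round-topped spigot in the middle (41 mm high) centres the plate. The plate seats on buttons 12 mm above the table. Three spring rollers in black housings (26 mm high, 58 to 83 mm from the centre) stand at 60, 180 and 300 degrees from +x.
- pin_tip (a point): Tip of the locating pin of the base: steel, round-topped, 8 mm diameter, 53 mm from the base's centre along its +x, tip 23 mm above the table, so hidden under the plate's rim at first. It stands on a flat steel strip, 9 mm wide, that runs out along +x to the tray's edge and shows there between two screw heads, midway between two rollers.
- spray_plate: Spray plate, loose steel disc, 120 mm across, 4 mm thick, 0.2 kg. Origin: centre of its underside; +x points to its notch, +z up. Turns on the spigot (0.7 mm play), first resting on the rollers, underside 24 mm above the table: under 2 N at the tab turns it, it stays where left. Notch within 6 degrees of the pin: 4 to 10 N on the dome snaps it 12 mm down to its seat; elsewhere the pin stops it.
- notch (a point): Middle of the notch of the plate, 53 mm from the plate's centre along its +x, at the level of its underside. The notch is 14 mm wide and 15 mm deep, open at the rim. It must come over the pin.
- dome_top (a point): Centre of the flat top of the plate's spray dome, the place to press: dome 30 mm diameter, its top 31 mm above the disc's upper face (59 mm above the table at the start, 47 mm when seated).
- finger_tab: Upright finger tab, part of the plate: 20 mm long radially, 10 mm thick, 18 mm high. Origin: centre of its foot, on the disc's upper face, 43 mm from the plate's centre on the side opposite the notch (plate -x); its axes are those of the plate. Push on its flat side faces (plate +y or -y side) with less than 12 N.
- milk_jug_small: Bystander, does not budge: small pale grey milk jug, 76x116x97 mm, at the front left. Origin at the centre of its underside.
- espresso_cup: Bystander: striped espresso cup upside down, 65x88x50 mm, at the front right. Origin at the centre of its underside.
- teaspoon: Bystander: teaspoon lying behind the rinser, 138x28x12 mm. Origin at the centre of its underside.
- sugar_shaker: Bystander: glass sugar shaker with a grey top, 44 mm diameter, 90 mm high, at the back left. Origin at the centre of its underside.

How it is judged:
By the outcome, as a careful person would: the job done as asked, in the order asked, and still so for the second after the job is handed in, with the robot touching nothing.
It also fails if it takes over 58 s, if anything falls off the work surface, if the arm or the gripper's body presses on something with over 40 N, if the wrist force passes 120 N, or if a joint passes its speed limit or range.

## Working session

There is one attempt and no reset: what is moved stays moved. The work goes in short steps, Python scripts to look and compute and a tool call to move; the robot and the scene stay as the last step left them, time stands still between calls to the robot, and variables do not carry over. Pictures are saved under pics/ and viewed, at most 10 in all, crops included, and the job is handed in when it is done.

Besides the shell and the picture viewer there is one more tool, called as name([rows], argument=value, ...), one row to a line, values as JSON. step_arm: Moves the arm, as the interface text tells. Its arguments: {"type":"object","properties":{"series":{"type":"array","items":{"type":"object","properties":{"translation":{"type":"array","items":{"type":"number"}},"rotation":{"type":"array","items":{"type":"number"}},"jaw":{"type":"number"}}}},"newtons":{"type":"number"}},"required":["series"]}

```bash
mkdir -p pics; cat > h.py <<'E'
import numpy as np, cv2
from scipy.spatial.transform import Rotation as R
from rig import robot
def shot(n,f,crop=None,s=1):
    o=robot.get_obs(); p,d=robot.snapshot(n); c=robot.camera_params(n)
    np.savez('pics/'+f+'.npz',p=p,d=d)
    q=p if crop is None else p[crop[1]:crop[3],crop[0]:crop[2]]
    q=cv2.resize(q,None,fx=s,fy=s,interpolation=cv2.INTER_CUBIC)
    cv2.imwrite('pics/'+f+'.png',q[:,:,::-1]); return o,p,d,c
def cam(n,o=None):
    c=robot.camera_params(n); f=200/np.tan(np.radians(c['vfov'])/2)
    if n=='wrist':
        o=o or robot.get_obs(); w=o['tcp_rot']; T=np.eye(4);T[:3,:3]=R.from_quat([*w[1:],w[0]]).as_matrix();T[:3,3]=o['ee_pos'];T=T@np.array(c['T_tool_cam'])
        return f,c['cx'],c['cy'],T[:3,:3],T[:3,3]
    a=np.array(c['attitude']); M=a if a.shape==(3,3) else R.from_quat([*a[1:],a[0]]).as_matrix()
    return f,c['cx'],c['cy'],M,np.array(c['origin'])
def ray(k,u,v,z):  # point at world height z
    f,cx,cy,M,t=k; r=M@np.array([(u-cx)/f,(v-cy)/f,1]); return t+r*(z-t[2])/r[2]
E
python3 - <<'E'
from h import *
o,p,d,c=shot('top','top1'); print(c); print(o)
shot('scene','sc1'); print(robot.camera_params('scene'))
E
```

```text
{'vfov': 57.58617045001414, 'cx': 323.87014349382207, 'cy': 198.82008595401786, 'origin': array([0.48832404, 0.00780564, 0.91362931]), 'attitude': array([-0.03043096,  0.7164067 , -0.69645262,  0.02809173])}
{'time_s': 0.0, 'q': array([-1.28959489,  0.33285069, -0.06467092,  1.46094919,  0.02159677,
        1.34986821, -0.0884947 ]), 'joint_vel': array([-1.59468017e-03,  1.43805329e-04,  9.79719440e-05,  9.02729369e-05,
       -4.02838618e-04,  1.46791045e-03,  4.91861297e-04]), 'effort': array([-1.57553668e-04, -6.25459170e+01,  4.88416920e-02, -3.91602981e+01,
        1.62283442e-02,  1.01063296e-02,  2.80308385e-06]), 'ee_pos': array([0.18687871, 0.59602182, 0.23052531]), 'tcp_rot': array([-6.97039172e-05,  1.51318062e-01,  9.88484885e-01, -6.86639509e-04]), 'contact_force': array([ 0.01709463, -1.18085985,  0.36983128]), 'wrist_torque': array([ 0.06697008, -0.01881697,  0.010508  ]), 'grip_force': 0.0, 'width': 0.9970031978429269}
{'vfov': 50.238964430960806, 'cx': 318.0317568760582, 'cy': 200.4312266525907, 'origin': array([ 0.11122173, -0.55142721,  0.61474552]), 'attitude': array([-0.41215348,  0.84545198, -0.30519257,  0.14898976])}
```

View pics/top1.png

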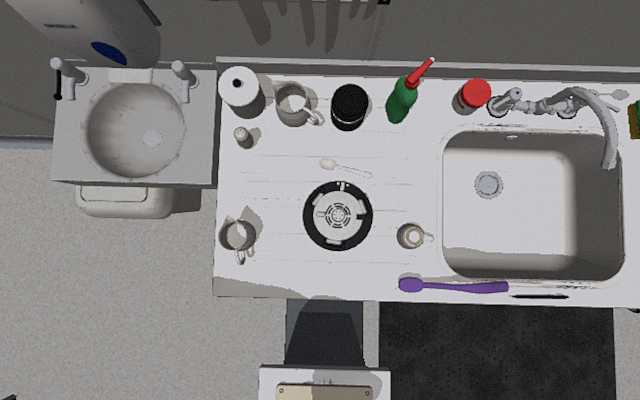

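View pics/sc1.png

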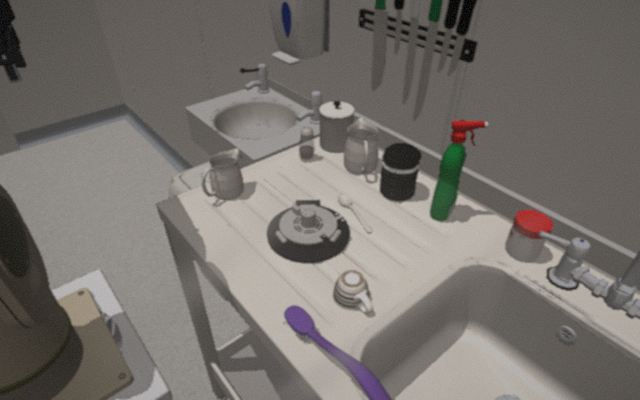

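The top view shows the rinser at about (338,215), the spoon behind it, the cup at the right and the jug at the left. I need a closer crop.

```bash
python3 - <<'E'
from h import *
p=np.load('pics/top1.npz')['p']
q=cv2.resize(p[170:260,290:390],None,fx=6.5,fy=6.5,interpolation=cv2.INTER_CUBIC)
cv2.imwrite('pics/t1c.png',q[:,:,::-1])
k=cam('top'); print(ray(k,338,215,.01),ray(k,338,215,.059))
E
```

```text
[ 0.52395628 -0.02434175  0.01      ] [ 0.52202409 -0.02259853  0.059     ]
```

View pics/t1c.png

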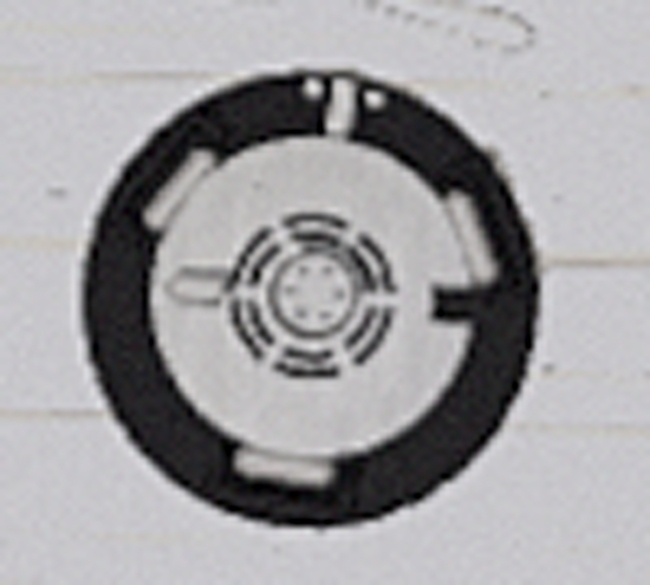

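The crop shows:
- Tray centre near crop (312,300).
- Strip near (341,108).
- Notch near (455,304).
- Tab near (205,286).
- Dome top near (315,293).

So the plate needs about 85° CCW, pushing the tab toward the robot. I'll move over the rinser with the jaw shut.

step_arm([
  {"translation": [0.016,-0.03,0.003],"rotation": [0,0,-0.0635],"jaw": 0},
  {"translation": [0.016,-0.03,0.003],"rotation": [0,0,-0.0635],"jaw": 0},
  {"translation": [0.016,-0.03,0.003],"rotation": [0,0,-0.0635],"jaw": 0},
  {"translation": [0.016,-0.03,0.003],"rotation": [0,0,-0.0635],"jaw": 0},
  {"translation": [0.016,-0.03,0.003],"rotation": [0,0,-0.0635],"jaw": 0},
  {"translation": [0.016,-0.03,0.003],"rotation": [0,0,-0.0635],"jaw": 0},
  {"translation": [0.016,-0.03,0.003],"rotation": [0,0,-0.0635],"jaw": 0},
  {"translation": [0.016,-0.03,0.003],"rotation": [0,0,-0.0635],"jaw": 0},
  {"translation": [0.016,-0.03,0],"rotation": [0,0,-0.0635],"jaw": 0},
  {"translation": [0.016,-0.03,0],"rotation": [0,0,-0.0635],"jaw": 0},
])

```text
time_s: 0.93
ee_pos: [0.3474, 0.2948, 0.2553]
tcp_rot: [-0.0, 0.454, 0.891, 0.0]
contact_force: [1.3, -0.1, -0.8]
width: 0.003
grip_force: 0.0
```

step_arm([
  {"translation": [0.016,-0.03,0],"rotation": [0,0,-0.0635],"jaw": 0},
  {"translation": [0.016,-0.03,0],"rotation": [0,0,-0.0635],"jaw": 0},
  {"translation": [0.016,-0.03,0],"rotation": [0,0,-0.0635],"jaw": 0},
  {"translation": [0.016,-0.03,0],"rotation": [0,0,-0.0635],"jaw": 0},
  {"translation": [0.016,-0.03,0],"rotation": [0,0,-0.0635],"jaw": 0},
  {"translation": [0.016,-0.03,0],"rotation": [0,0,-0.0635],"jaw": 0},
  {"translation": [0.016,-0.03,0],"rotation": [0,0,-0.0635],"jaw": 0},
  {"translation": [0.016,-0.03,0],"rotation": [0,0,-0.0635],"jaw": 0},
  {"translation": [0.01,-0.025,0],"rotation": [0,0,-0.0635],"jaw": 0},
  {"translation": [0,0,0],"rotation": [0,0,-0.0635],"jaw": 0},
])

```text
time_s: 1.77
ee_pos: [0.4861, 0.0255, 0.2553]
tcp_rot: [0.001, 0.712, 0.702, -0.0]
contact_force: [-0.8, -0.7, 0.8]
width: -0.0
grip_force: 0.0
```

```bash
python3 - <<'E'
from h import *
o,p,d,c=shot('wrist','w1'); print(o['time_s'],o['q'],o['ee_pos'],o['tcp_rot'],o['contact_force']); print(c)
k=cam('top')
f=lambda u,v,z: ray(k,290+u/6.5-.42,170+v/6.5-.42,z)
for n,a in dict(tray=(312,300,.009),strip=(341,100,.01),notch=(455,304,.028),tab=(207,286,.046),dome=(315,293,.059),disc=(313,296,.028)).items(): print(n,f(*a))
E
```

```text
1.7667 [-0.67764876 -0.01126991  0.53236112  1.80324658  0.00764922  1.34781083
 -0.16054748] [0.48614162 0.02548755 0.2552745 ] [ 7.75694902e-04  7.11878127e-01  7.02302470e-01 -4.13246209e-04] [-0.75093422 -0.6550016   0.80903299]
{'vfov': 61.40722427901915, 'cx': 315.3467387450272, 'cy': 202.30185405190522, 'T_tool_cam': array([[ 1.96834723e-04, -9.56984663e-01, -2.90138443e-01,
         7.22144928e-02],
       [ 9.99999943e-01,  1.08341699e-04,  3.21065237e-04,
        -3.36774413e-04],
       [-2.75820416e-04, -2.90138490e-01,  9.56984629e-01,
        -1.43404047e-01],
       [ 0.00000000e+00,  0.00000000e+00,  0.00000000e+00,
         1.00000000e+00]])}
tray [ 0.52214389 -0.02338005  0.009     ]
strip [ 0.59926818 -0.03255295  0.01      ]
notch [ 0.52144949 -0.0762377   0.028     ]
tab [0.52480451 0.01652451 0.046     ]
dome [ 0.52283191 -0.02267578  0.059     ]
disc [ 0.52294017 -0.02306142  0.028     ]
```

View pics/w1.png

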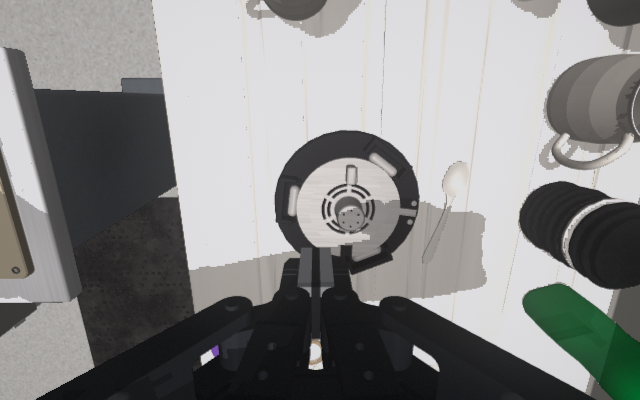

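The wrist view agrees: tray centre (347,198), tab (351,175), strip (408,210), fingers at (316,260). Next I descend on the +x side of the tab.

step_arm([
  {"translation": [0.0315,-0.003,0],"rotation": [0,0,0],"jaw": 0},
  {"translation": [0.031,-0.0035,0],"rotation": [0,0,0],"jaw": 0},
  {"translation": [0,0,-0.03],"rotation": [0,0,0],"jaw": 0},
  {"translation": [0,0,-0.04],"rotation": [0,0,0],"jaw": 0},
  {"translation": [0,0,-0.04],"rotation": [0,0,0],"jaw": 0},
  {"translation": [0,0,-0.04],"rotation": [0,0,0],"jaw": 0},
  {"translation": [0,0,-0.03],"rotation": [0,0,0],"jaw": 0},
  {"translation": [0,0,-0.025],"rotation": [0,0,0],"jaw": 0},
  {"translation": [0,0,-0.012],"rotation": [0,0,0],"jaw": 0},
  {"translation": [0,0,0],"rotation": [0,0,0],"jaw": 0},
])

```text
time_s: 2.65
ee_pos: [0.5455, 0.0254, 0.0358]
tcp_rot: [-0.001, 0.707, 0.707, -0.002]
contact_force: [0.0, 0.3, 0.0]
width: -0.001
grip_force: 0.0
```

```bash
python3 - <<'E'
from h import *
o,p,d,c=shot('wrist','w2',(170,60,490,300),2.5); print(o['ee_pos'],o['tcp_rot'],o['contact_force'])
E
```

```text
[0.54545217 0.02544244 0.03579538] [-0.0013249   0.70746619  0.70674318 -0.00197614] [0.00155954 0.29259101 0.00336233]
```

View pics/w2.png

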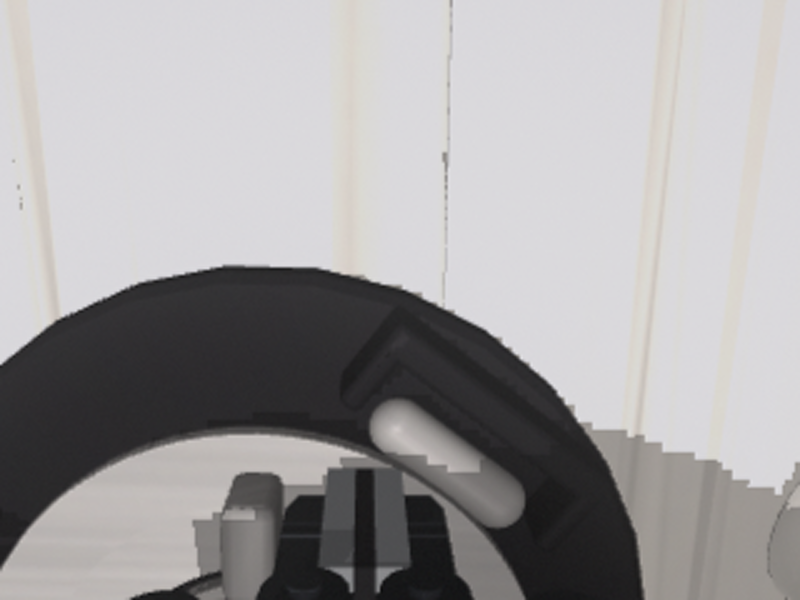

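The fingertips stand on the +x side of the tab with about 7 mm of gap (tab edge at crop x≈280, fingertip edge at x≈322). I start the arc push, turning the tool along with the plate.

step_arm([
  {"translation": [-0.0045,-0.0073,0],"rotation": [0,0,0],"jaw": 0},
  {"translation": [-0.0029,0.0012,0],"rotation": [0,0,0],"jaw": 0},
  {"translation": [-0.003,0.001,0],"rotation": [0,0,0],"jaw": 0},
  {"translation": [-0.003,0.0007,0],"rotation": [0,0,0.07],"jaw": 0},
  {"translation": [-0.0031,0.0006,0],"rotation": [0,0,0.07],"jaw": 0},
  {"translation": [-0.0032,0.0003,0],"rotation": [0,0,0.07],"jaw": 0},
  {"translation": [-0.0031,0.0001,0],"rotation": [0,0,0.07],"jaw": 0},
  {"translation": [-0.0031,-0.0001,0],"rotation": [0,0,0.07],"jaw": 0},
  {"translation": [-0.0032,-0.0003,0],"rotation": [0,0,0.07],"jaw": 0},
  {"translation": [-0.0031,-0.0006,0],"rotation": [0,0,0.07],"jaw": 0},
])

```text
time_s: 3.53
ee_pos: [0.5158, 0.021, 0.0396]
tcp_rot: [0.001, 0.514, 0.858, 0.001]
contact_force: [1.4, 0.6, -0.1]
width: 0.001
grip_force: 0.6
```

step_arm([
  {"translation": [-0.0032,-0.0003,-0.0015],"rotation": [0,0,0.06],"jaw": 0},
  {"translation": [-0.0031,-0.0008,-0.0015],"rotation": [0,0,0.06],"jaw": 0},
  {"translation": [-0.0029,-0.001,0],"rotation": [0,0,0.07],"jaw": 0},
  {"translation": [-0.0029,-0.0012,0],"rotation": [0,0,0.07],"jaw": 0},
  {"translation": [-0.0028,-0.0014,0],"rotation": [0,0,0.07],"jaw": 0},
  {"translation": [-0.0027,-0.0017,0],"rotation": [0,0,0.07],"jaw": 0},
  {"translation": [-0.0026,-0.0018,0],"rotation": [0,0,0.07],"jaw": 0},
  {"translation": [-0.0024,-0.0019,0],"rotation": [0,0,0.07],"jaw": 0},
  {"translation": [-0.0023,-0.0022,0],"rotation": [0,0,0.07],"jaw": 0},
  {"translation": [-0.0022,-0.0023,0],"rotation": [0,0,0.07],"jaw": 0},
])

```text
time_s: 4.37
ee_pos: [0.4884, 0.0061, 0.0364]
tcp_rot: [0.001, 0.199, 0.98, 0.0]
contact_force: [0.6, 0.9, 0.5]
width: 0.002
grip_force: 0.0
```

```bash
python3 - <<'E'
from h import *
o=robot.get_obs(); print(o['ee_pos'],o['q'],o['contact_force']); r=o['ee_pos']-np.array([.5227,-.023,0]); print(np.degrees(np.arctan2(r[1],r[0])),np.hypot(*r[:2])); w=o['tcp_rot'];print(np.degrees(np.arctan2(2*w[2]**2-1,2*w[1]*w[2])))
E
```

```text
[0.4884235  0.00610166 0.0363928 ] [-0.41284245  0.25078626  0.33991909  2.03543278 -0.10910485  0.87028017
  1.15821775] [0.57230227 0.89412406 0.53750764]
139.66785844462328 0.044964264331437326
67.07425497706886
```

step_arm([
  {"translation": [-0.0016,-0.002,0],"rotation": [0,0,0.055],"jaw": 0},
  {"translation": [-0.0018,-0.0026,0],"rotation": [0,0,0.055],"jaw": 0},
  {"translation": [-0.0017,-0.0027,0],"rotation": [0,0,0.055],"jaw": 0},
  {"translation": [0,0,0],"rotation": [0,0,0],"jaw": 0},
])

```text
time_s: 4.7
ee_pos: [0.4832, -0.0017, 0.0363]
tcp_rot: [0.001, 0.118, 0.993, 0.0]
contact_force: [0.0, 0.5, 0.1]
width: 0.002
grip_force: 0.0
```

```bash
python3 - <<'E'
from h import *
o=robot.get_obs(); print(o['ee_pos'],o['contact_force']); r=o['ee_pos']-np.array([.5227,-.023,0]); print(np.degrees(np.arctan2(r[1],r[0])),np.hypot(*r[:2])); w=o['tcp_rot'];print(np.degrees(np.arctan2(2*w[2]**2-1,2*w[1]*w[2])))
_,p1,_,_=shot('wrist','w3',(120,0,520,300),1)
p,d=robot.snapshot('top')
a=cv2.resize(p1,(640,400))[:300]; b=cv2.resize(p[175:255,295:385],None,fx=3.75,fy=3.75,interpolation=cv2.INTER_CUBIC)
cv2.imwrite('pics/m3.png',np.hstack([a[:,160:560],b])[:,:,::-1])
E
```

```text
[ 0.48317839 -0.00174755  0.03630325] [0.04039476 0.52756569 0.09040757]
151.73119577819827 0.04487342807225056
76.42843096639683
```

View pics/m3.png

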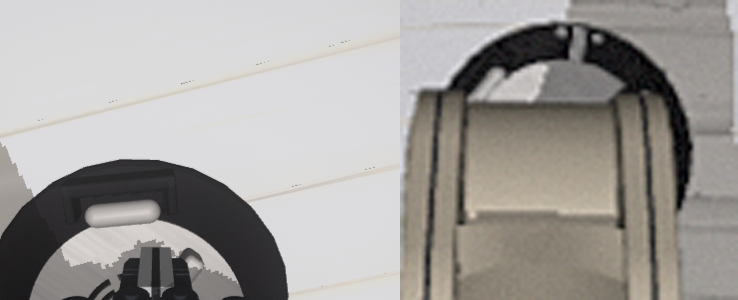

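The strip shows at (578,40) in the right half, but the arm hides the notch. I back off, lift and look.

step_arm([
  {"translation": [0.002,0.008,0],"rotation": [0,0,0],"jaw": 0},
  {"translation": [0,0,0.02],"rotation": [0,0,0],"jaw": 0},
  {"translation": [0,0,0.035],"rotation": [0,0,0],"jaw": 0},
  {"translation": [0,0,0.035],"rotation": [0,0,0],"jaw": 0},
  {"translation": [0.02,-0.01,0.03],"rotation": [0,0,0],"jaw": 0},
  {"translation": [0.025,-0.015,0.03],"rotation": [0,0,0],"jaw": 0},
  {"translation": [0.025,-0.012,0.02],"rotation": [0,0,0],"jaw": 0},
  {"translation": [0,0,0],"rotation": [0,0,0],"jaw": 0},
  {"translation": [0,0,0],"rotation": [0,0,0],"jaw": 0},
])

```text
time_s: 5.55
ee_pos: [0.5563, -0.0301, 0.2062]
tcp_rot: [0.001, 0.12, 0.993, 0.0]
contact_force: [-2.1, 0.6, -1.7]
width: -0.001
grip_force: 0.0
```

```bash
python3 - <<'E'
from h import *
o,p,d,c=shot('wrist','w4',(170,40,490,300),2.3)
print(o['ee_pos'],o['tcp_rot'],o['contact_force'])
import json;json.dump(dict(ee_pos=list(o['ee_pos']),tcp_rot=list(o['tcp_rot'])),open('o4.json','w'))
E
```

```text
[ 0.5563447  -0.03014151  0.20615453] [1.02561848e-03 1.19993627e-01 9.92774131e-01 4.32187087e-05] [-2.08420712  0.64363188 -1.70422993]
```

View pics/w4.png

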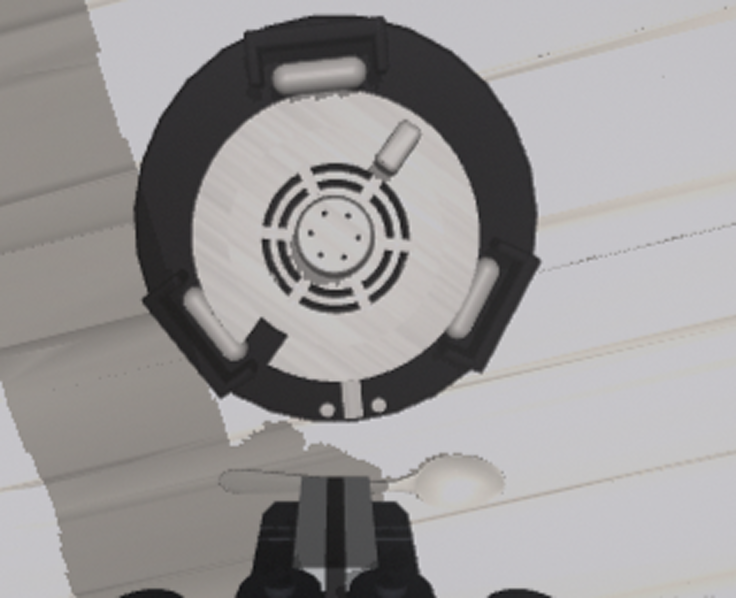

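The notch is at crop (262,345), the strip at (352,398) and the tab at (398,148), so a good 25–30° is still left. I'll compute it.

```bash
python3 - <<'E'
from h import *
import json
o=json.load(open('o4.json')); k=cam('wrist',o)
f=lambda u,v,z: ray(k,170+u/2.3-.3,40+v/2.3-.3,z)[:2]
tray=f(336,218,.009); st=f(352,398,.01); 
dome=f(334,237,.059); disc=f(336,236,.028); tab=f(404,141,.046); n=f(266,336,.028)
ang=lambda a,b: np.degrees(np.arctan2(*(a-b)[::-1]))
print(tray,disc,dome,tab,n,'strip',ang(st,tray),ang(st,disc),'notch',ang(n,disc),ang(n,dome),'tab',ang(tab,disc),ang(tab,dome))
E
```

```text
[ 0.51649273 -0.02163477] [ 0.52175886 -0.02295502] [ 0.51828618 -0.02292262] [0.49138496 0.01070743] [ 0.55580927 -0.06209204] strip -8.589101289158457 -8.202193799934157 notch -48.97572117074473 -46.22975422005224 tab 132.06018845490078 128.65687983861886
```

The tab is now at about 131°, and in the last near view the finger already stood past it, so it slipped by. About 40° is left. I reposition behind the tab, go lower, and push in shorter checked steps.

step_arm([
  {"translation": [-0.007,0.009,0],"rotation": [0,0,-0.1],"jaw": 0},
  {"translation": [-0.007,0.009,0],"rotation": [0,0,-0.1],"jaw": 0},
  {"translation": [-0.007,0.009,0],"rotation": [0,0,-0.1],"jaw": 0},
  {"translation": [-0.007,0.009,0],"rotation": [0,0,-0.1],"jaw": 0},
  {"translation": [-0.007,0.009,-0.02],"rotation": [0,0,-0.1],"jaw": 0},
  {"translation": [-0.008,0.009,-0.03],"rotation": [0,0,-0.11],"jaw": 0},
  {"translation": [0,0,-0.03],"rotation": [0,0,0],"jaw": 0},
  {"translation": [0,0,-0.03],"rotation": [0,0,0],"jaw": 0},
  {"translation": [0,0,-0.03],"rotation": [0,0,0],"jaw": 0},
  {"translation": [0,0,0],"rotation": [0,0,0],"jaw": 0},
])

```text
time_s: 6.43
ee_pos: [0.5068, 0.0243, 0.0594]
tcp_rot: [-0.004, 0.411, 0.911, -0.003]
contact_force: [-1.0, -0.2, 0.3]
width: 0.001
grip_force: 0.0
```

step_arm([
  {"translation": [0.006,0,0],"rotation": [0,0,0],"jaw": 0},
  {"translation": [0,0,-0.013],"rotation": [0,0,0],"jaw": 0},
  {"translation": [0,0,-0.013],"rotation": [0,0,0],"jaw": 0},
  {"translation": [0,0,0],"rotation": [0,0,0],"jaw": 0},
  {"translation": [0,0,0],"rotation": [0,0,0],"jaw": 0},
])

```text
time_s: 6.85
ee_pos: [0.5186, 0.024, 0.0406]
tcp_rot: [0.0, 0.412, 0.911, 0.0]
contact_force: [0.3, -0.4, 0.9]
width: 0.001
grip_force: 0.0
```

```bash
python3 - <<'E'
from h import *
o,p,d,c=shot('wrist','w5',(200,130,440,310),2.5)
print(o['ee_pos'],o['tcp_rot'],o['contact_force'])
E
```

```text
[0.51859504 0.02399814 0.04055348] [3.27668576e-04 4.11718907e-01 9.11310766e-01 3.50053352e-04] [ 0.25177014 -0.42687423  0.89897678]
```

View pics/w5.png

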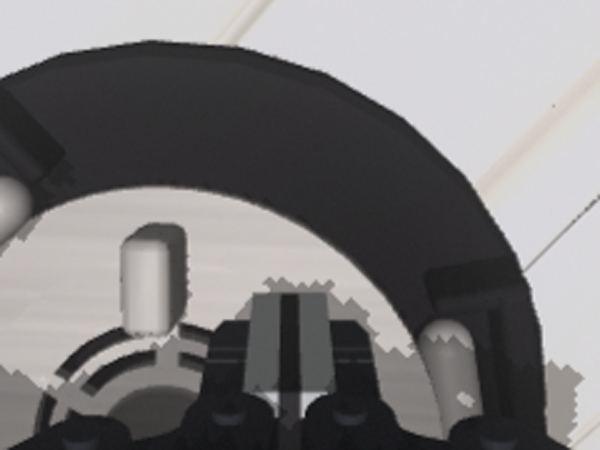

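The tab is clear of the fingers, with about 10 mm of gap (tab's right edge at crop x≈187, fingertip edge at x≈250). I lower further and close up to it.

step_arm([
  {"translation": [0,0,-0.0045],"rotation": [0,0,0],"jaw": 0},
  {"translation": [0,0,-0.004],"rotation": [0,0,0],"jaw": 0},
  {"translation": [0,0,0],"rotation": [0,0,0],"jaw": 0},
  {"translation": [-0.0031,-0.0021,0],"rotation": [0,0,0],"jaw": 0},
  {"translation": [-0.0031,-0.0005,0],"rotation": [0,0,0],"jaw": 0},
  {"translation": [-0.003,-0.0007,0],"rotation": [0,0,0],"jaw": 0},
  {"translation": [-0.0031,-0.001,0],"rotation": [0,0,0],"jaw": 0},
  {"translation": [-0.0029,-0.0011,0],"rotation": [0,0,0],"jaw": 0},
  {"translation": [0,0,0],"rotation": [0,0,0],"jaw": 0},
  {"translation": [0,0,0],"rotation": [0,0,0],"jaw": 0},
])

```text
time_s: 7.73
ee_pos: [0.5027, 0.0182, 0.0309]
tcp_rot: [0.0, 0.412, 0.911, 0.0]
contact_force: [-0.0, 0.5, -0.1]
width: 0.004
grip_force: 0.0
```

step_arm([
  {"translation": [-0.0025,-0.0011,0.001],"rotation": [0,0,0.061],"jaw": 0},
  {"translation": [-0.0024,-0.0013,0],"rotation": [0,0,0.061],"jaw": 0},
  {"translation": [-0.0023,-0.0015,0],"rotation": [0,0,0.061],"jaw": 0},
  {"translation": [-0.0022,-0.0016,0],"rotation": [0,0,0.061],"jaw": 0},
  {"translation": [-0.0021,-0.0018,0],"rotation": [0,0,0.061],"jaw": 0},
  {"translation": [-0.002,-0.0019,0],"rotation": [0,0,0.061],"jaw": 0},
  {"translation": [0,0,0],"rotation": [0,0,0],"jaw": 0},
  {"translation": [0,0,0],"rotation": [0,0,0],"jaw": 0},
])

```text
time_s: 8.4
ee_pos: [0.4893, 0.009, 0.0318]
tcp_rot: [0.0, 0.24, 0.971, 0.0]
contact_force: [0.4, 0.2, -0.3]
width: -0.002
grip_force: 0.0
```

```bash
python3 - <<'E'
from h import *
o,p,d,c=shot('wrist','w6',(200,130,440,310),2.5)
print(o['ee_pos'],o['tcp_rot'],o['contact_force'])
E
```

```text
[0.48933303 0.00904035 0.03176324] [9.53046614e-06 2.40070033e-01 9.70755567e-01 9.07817998e-05] [ 0.41273986  0.17166159 -0.33186302]
```

View pics/w6.png

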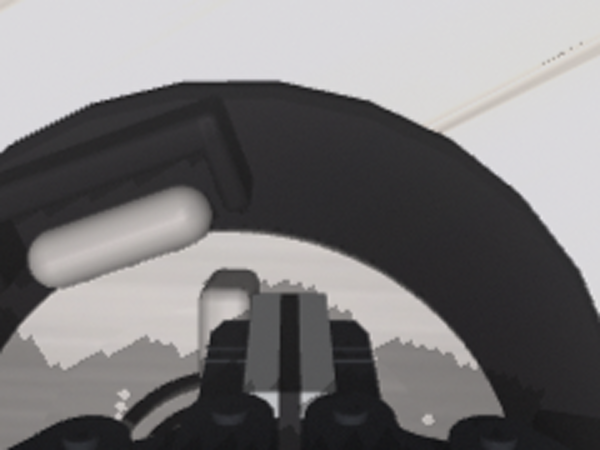

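The fingertips now lie against the tab and drive it (tab at crop (228,320), fingers at (290,340)). I carry on.

step_arm([
  {"translation": [-0.002,-0.002,0],"rotation": [0,0,0.061],"jaw": 0},
  {"translation": [-0.0018,-0.0021,0],"rotation": [0,0,0.061],"jaw": 0},
  {"translation": [-0.0016,-0.0022,0],"rotation": [0,0,0.061],"jaw": 0},
  {"translation": [-0.0015,-0.0023,0],"rotation": [0,0,0.061],"jaw": 0},
  {"translation": [-0.0013,-0.0024,0],"rotation": [0,0,0.061],"jaw": 0},
  {"translation": [-0.0009,-0.0018,0],"rotation": [0,0,0.04],"jaw": 0},
  {"translation": [0,0,0],"rotation": [0,0,0],"jaw": 0},
  {"translation": [0,0,0],"rotation": [0,0,0],"jaw": 0},
])

```text
time_s: 9.12
ee_pos: [0.4806, -0.0035, 0.0319]
tcp_rot: [0.0, 0.07, 0.998, 0.0]
contact_force: [0.5, 0.7, 0.9]
width: 0.0
grip_force: 0.7
```

step_arm([
  {"translation": [0.001,0.005,0],"rotation": [0,0,0],"jaw": 0},
  {"translation": [0.001,0.005,0],"rotation": [0,0,0],"jaw": 0},
  {"translation": [0,0,0.02],"rotation": [0,0,0],"jaw": 0},
  {"translation": [0,0,0.035],"rotation": [0,0,0],"jaw": 0},
  {"translation": [0,0,0.035],"rotation": [0,0,0],"jaw": 0},
  {"translation": [0.02,-0.01,0.03],"rotation": [0,0,0],"jaw": 0},
  {"translation": [0.025,-0.015,0.03],"rotation": [0,0,0],"jaw": 0},
  {"translation": [0.025,-0.012,0.02],"rotation": [0,0,0],"jaw": 0},
  {"translation": [0,0,0],"rotation": [0,0,0],"jaw": 0},
  {"translation": [0,0,0],"rotation": [0,0,0],"jaw": 0},
])

```text
time_s: 9.95
ee_pos: [0.5532, -0.0308, 0.2021]
tcp_rot: [0.001, 0.07, 0.998, -0.0]
contact_force: [0.2, 0.4, -0.5]
width: -0.003
grip_force: 0.0
```

```bash
python3 - <<'E'
from h import *
import json
o,p,d,c=shot('wrist','w7')
print(o['ee_pos'],o['tcp_rot'],o['contact_force'])
json.dump(dict(ee_pos=list(o['ee_pos']),tcp_rot=list(o['tcp_rot'])),open('o7.json','w'))
k=cam('wrist',dict(ee_pos=o['ee_pos'],tcp_rot=o['tcp_rot'])); f,cx,cy,M,t=k
g=cv2.cvtColor(p,cv2.COLOR_RGB2GRAY)
v,u=np.mgrid[:400,:640]; P=np.stack([(u-cx)/f*d,(v-cy)/f*d,d],-1)@M.T+t
# tab & dome from depth (z)
for n,lo,hi in(('dome',.052,.065),('tab',.039,.050),):
    m=(P[...,2]>lo)&(P[...,2]<hi)&(np.hypot(P[...,0]-.521,P[...,1]+.023)<.065)&(d>0)
    if n=='tab': m&=np.hypot(P[...,0]-.521,P[...,1]+.023)>.028
    q=P[m]; print(n,len(q),q.mean(0) if len(q) else '', np.median(q,0) if len(q) else '')
def prof(C,z,r):
    out=[]
    for a in range(-50,40,2):
        w=np.array([C[0]+r*np.cos(np.radians(a)),C[1]+r*np.sin(np.radians(a)),z])
        x=M.T@(w-t); uu,vv=cx+f*x[0]/x[2],cy+f*x[1]/x[2]; out.append((a,int(g[int(round(vv)),int(round(uu))])))
    return out
C=(.520,-.0227)
print('rim',prof(C,.028,.053)); print('strip',prof(C,.010,.080))
q=cv2.resize(p[40:300,170:490],None,fx=2.3,fy=2.3,interpolation=cv2.INTER_CUBIC); cv2.imwrite('pics/w7c.png',q[:,:,::-1])
E
```

```text
[ 0.55315716 -0.03081369  0.20213501] [ 6.08317515e-04  6.96827599e-02  9.97569004e-01 -1.59311686e-04] [ 0.23202606  0.44500546 -0.54191766]
dome 505 [ 0.52356934 -0.02283831  0.05300068] [ 0.52408197 -0.02229223  0.05289732]
tab 0  
rim [(-50, 181), (-48, 178), (-46, 177), (-44, 180), (-42, 182), (-40, 183), (-38, 185), (-36, 186), (-34, 182), (-32, 183), (-30, 182), (-28, 181), (-26, 181), (-24, 181), (-22, 182), (-20, 183), (-18, 172), (-16, 44), (-14, 51), (-12, 119), (-10, 160), (-8, 167), (-6, 127), (-4, 89), (-2, 152), (0, 182), (2, 183), (4, 182), (6, 183), (8, 183), (10, 184), (12, 185), (14, 187), (16, 187), (18, 186), (20, 184), (22, 181), (24, 178), (26, 180), (28, 185), (30, 183), (32, 184), (34, 185), (36, 186), (38, 181)]
strip [(-50, 42), (-48, 35), (-46, 45), (-44, 40), (-42, 43), (-40, 43), (-38, 43), (-36, 43), (-34, 43), (-32, 43), (-30, 44), (-28, 43), (-26, 43), (-24, 42), (-22, 44), (-20, 43), (-18, 68), (-16, 66), (-14, 43), (-12, 64), (-10, 165), (-8, 171), (-6, 162), (-4, 44), (-2, 44), (0, 78), (2, 55), (4, 46), (6, 45), (8, 45), (10, 46), (12, 46), (14, 46), (16, 47), (18, 47), (20, 48), (22, 48), (24, 47), (26, 44), (28, 45), (30, 48), (32, 40), (34, 46), (36, 40), (38, 41)]
```

View pics/w7c.png

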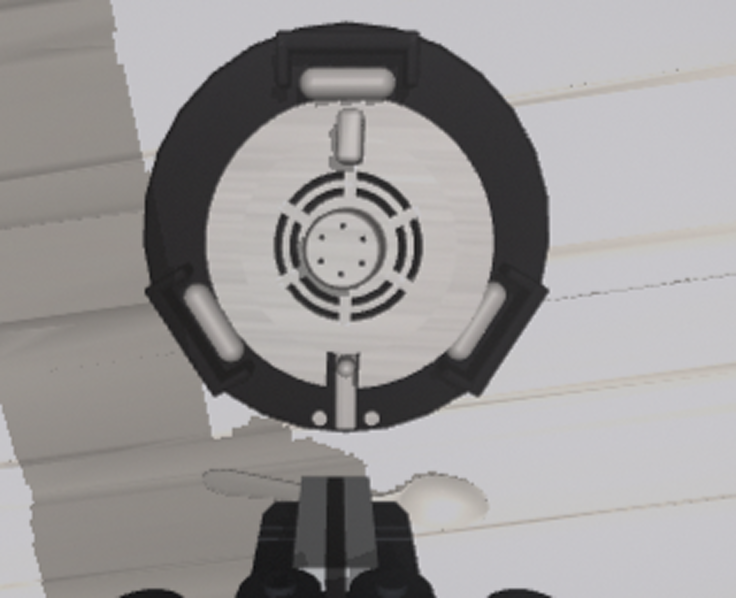

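The pin at (346,366) stands centred in the notch (343,370), with the strip running out below it. I move over the dome and press.

step_arm([
  {"translation": [-0.0317,0.008,0],"rotation": [0,0,0],"jaw": 0},
  {"translation": [0,0,-0.025],"rotation": [0,0,0],"jaw": 0},
  {"translation": [0,0,-0.035],"rotation": [0,0,0],"jaw": 0},
  {"translation": [0,0,-0.035],"rotation": [0,0,0],"jaw": 0},
  {"translation": [0,0,-0.025],"rotation": [0,0,0],"jaw": 0},
  {"translation": [0,0,-0.01],"rotation": [0,0,0],"jaw": 0},
  {"translation": [0,0,0],"rotation": [0,0,0],"jaw": 0},
  {"translation": [0,0,0],"rotation": [0,0,0],"jaw": 0},
  {"translation": [0,0,0],"rotation": [0,0,0],"jaw": 0},
])

```text
time_s: 10.75
ee_pos: [0.5212, -0.0224, 0.0731]
tcp_rot: [0.001, 0.069, 0.998, 0.0]
contact_force: [-0.4, -0.7, 0.0]
width: 0.003
grip_force: 0.0
```

step_arm([
  {"translation": [0,0,-0.005],"rotation": [0,0,0],"jaw": 0},
  {"translation": [0,0,-0.005],"rotation": [0,0,0],"jaw": 0},
  {"translation": [0,0,-0.003],"rotation": [0,0,0],"jaw": 0},
  {"translation": [0,0,-0.002],"rotation": [0,0,0],"jaw": 0},
  {"translation": [0,0,-0.002],"rotation": [0,0,0],"jaw": 0},
  {"translation": [0,0,0],"rotation": [0,0,0],"jaw": 0},
  {"translation": [0,0,0],"rotation": [0,0,0],"jaw": 0},
])

```text
time_s: 11.33
ee_pos: [0.5203, -0.0227, 0.0545]
tcp_rot: [-0.0, 0.069, 0.998, 0.0]
contact_force: [-0.8, -0.7, -0.7]
width: 0.0
grip_force: 0.0
```

step_arm([
  {"translation": [0,0,-0.002],"rotation": [0,0,0],"jaw": 0},
  {"translation": [0,0,-0.002],"rotation": [0,0,0],"jaw": 0},
  {"translation": [0,0,-0.002],"rotation": [0,0,0],"jaw": 0},
  {"translation": [0,0,-0.001],"rotation": [0,0,0],"jaw": 0},
  {"translation": [0,0,-0.001],"rotation": [0,0,0],"jaw": 0},
  {"translation": [0,0,0],"rotation": [0,0,0],"jaw": 0},
  {"translation": [0,0,0],"rotation": [0,0,0],"jaw": 0},
])

```text
time_s: 11.92
ee_pos: [0.5201, -0.0227, 0.0468]
tcp_rot: [-0.0, 0.069, 0.998, 0.0]
contact_force: [-3.2, 0.2, 5.7]
width: 0.001
grip_force: 3.0
```

step_arm([
  {"translation": [0,0,-0.001],"rotation": [0,0,0],"jaw": 0},
  {"translation": [0,0,-0.001],"rotation": [0,0,0],"jaw": 0},
  {"translation": [0,0,0],"rotation": [0,0,0],"jaw": 0},
])

```text
time_s: 12.17
ee_pos: [0.5204, -0.0227, 0.0464]
tcp_rot: [-0.0, 0.069, 0.998, 0.0]
contact_force: [-12.0, 0.4, 27.6]
width: -0.005
grip_force: 13.8
```

step_arm([
  {"translation": [0,0,0.01],"rotation": [0,0,0],"jaw": 0},
  {"translation": [0,0,0.03],"rotation": [0,0,0],"jaw": 0},
  {"translation": [0,0,0.04],"rotation": [0,0,0],"jaw": 0},
  {"translation": [0.015,0,0.04],"rotation": [0,0,0],"jaw": 0},
  {"translation": [0.017,-0.008,0.037],"rotation": [0,0,0],"jaw": 0},
  {"translation": [0,0,0],"rotation": [0,0,0],"jaw": 0},
  {"translation": [0,0,0],"rotation": [0,0,0],"jaw": 0},
  {"translation": [0,0,0],"rotation": [0,0,0],"jaw": 0},
])

```text
time_s: 12.83
ee_pos: [0.5515, -0.0306, 0.1999]
tcp_rot: [-0.001, 0.069, 0.998, -0.0]
contact_force: [-1.1, 0.7, -0.5]
width: 0.0
grip_force: 0.0
```

```bash
python3 - <<'E'
from h import *
o,p,d,c=shot('wrist','w8'); print(o['ee_pos'])
def hts(d,o):
    k=cam('wrist',dict(ee_pos=o['ee_pos'],tcp_rot=o['tcp_rot'])); f,cx,cy,M,t=k
    v,u=np.mgrid[:400,:640]; P=np.stack([(u-cx)/f*d,(v-cy)/f*d,d],-1)@M.T+t
    x,y=P[...,0]-.5215,P[...,1]+.0228; r=np.hypot(x,y); a=np.degrees(np.arctan2(y,x))
    print('dome',np.median(P[(r<.011)&(d>0)][:,2]))
    for lo in range(-180,180,60):
        m=(r>.036)&(r<.055)&(a>lo+12)&(a<lo+48)&(d>0); print(lo+30,np.median(P[m][:,2]).round(4),m.sum())
    m=(r>.11)&(r<.13)&(d>0)&(a>60)&(a<150); print('table',np.median(P[m][:,2]))
hts(d,o)
import json; print('before'); hts(np.load('pics/w7.npz')['d'],json.load(open('o7.json')))
E
```

```text
[ 0.55146455 -0.03064781  0.19993192]
dome 0.047557029519883165
-150 0.0166 642
-90 0.2713 3847
-30 0.0176 943
30 0.262 3442
90 0.0166 595
150 0.0167 648
table -1.8436883041261787e-05
before
dome 0.052625915665141826
-150 0.0154 632
-90 0.274 2930
-30 0.2402 1155
30 0.2655 4024
90 0.0245 635
150 0.0189 648
table 1.0213477915688163e-05
```

```bash
python3 -c "
from rig import robot; print(robot.job_done())"
```

```text
the job is handed in; nothing more can be done
None
```

The spray plate is snapped down with the pin in its notch and lies flat at seat height (dome top about 47 mm above the table). The hand is clear, the arm came near nothing else, and I handed the job in at about 13 s; on the first push the finger slipped past the tab, so I pushed it a second time.

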